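# Snap the lid onto a new sharps bin

## Robot

A 6-joint arm with a two-finger parallel gripper is mounted at the origin on a cart in front of the work surface, level with it; the furniture and walls round the work are solid. World frame = base frame: x ahead of the robot, y to its left, z up, the work surface at z = 0. Lengths are in mm, angles in rad, forces in N, time in s.
With the tool pointing down it reaches from about 350 to 775 mm from the base axis. Payload 7.3 kg.
Tool frame: the origin (TCP) lies at the very end of the fingers, on their centre line; the grasp point (between the pads) lies 19 mm behind it; x points along the fingers, z is the direction in which the jaws open and shut, and the axes are right-handed (so a half turn about x gives the same grasp; the last joint's range is limited). The gripper opens to 92 mm and grips with 3 to 60 N. Pads are 19 mm wide; open, the fingers measure 130 mm over their backs; the gripper's body (75 mm by 190 mm) begins 47 mm behind the grasp point.
Start: joints at [-1.411, 0.342, 1.524, -0, 1.275, -0.146], TCP at [158.077, -500.656, 226.741] pointing down, gripper open.
Joint ranges: [-2.53, 2.53], [-0.77, 2.02], [0.04, 2.7], [-1, 4.14], [0.28, 2.66], [-3.11, 3.11]. Speed limits (rad/s): [2.57, 2.57, 3.14, 3.14, 3.14, 3.14].

## Interface

Orientations are given as [roll, pitch, yaw] about the fixed x, y, z axes, in that order (R = Rz(yaw) Ry(pitch) Rx(roll)).
In Python, from plant import * gives the robot as it stands.
- The arm moves only by the tool carry_out, never from a script. Its argument "rows" is a list of rows, each a list of 4 numbers: the shift along the world's x, y, z in mm, then the turn about the world's z in degrees. In form: [[x, y, z, twist], ...]. A call has 1 to 20 rows; each row is the pose to reach, as a shift and turn from the pose measured when the call began; what a row does not reach only later rows make up. A row lasts 1/12 s, in which the tool goes at most 41.7 mm and 7.16 degrees, less where a joint would pass 70% of its speed; a pose out of reach is approached as far as the arm can. A call with a gripper value outside its range is refused whole. "hand" is the finger opening in mm, from 0 to 91.8, set as the call begins (left out, the last holds). The fingers move at their own pace and stop on an object; the grip force is fixed at half the most. Time passes only in rows, so rows that repeat a pose let the fingers close. It gives the time, the measured TCP pose, the force and the opening at its end, in the units of the state.
- get_obs(): the state, without advancing time (a new reading comes with each control period).
- capture(name): name is "scene" or "top"; returns the picture (420x560x3 uint8, red, green, blue); there is no depth.
- camera_info(name): a dict with "camera_matrix" (3x3 intrinsics, pixels), "pose" (4x4, takes a point from camera to world coordinates). Camera axes: x right, y down, z forward; pixel columns grow to the right and rows downward; lengths in mm; the calibration is good to about 2 mm. A picture is of the moment at which its call begins. camera_info takes no time and is no camera call.
- close_job(): hands the job in, once; it reports no verdict.
The state is a dict: "time": time; "joint_positions": joint angles; "dq": joint speeds; "tau": joint torques, N m; "tool_pos": TCP position; "tcp_rot": TCP orientation; "contact_force": force on the tool from outside, world axes, zero at the start; "moment": the same for the moment, N m; "grip_width": finger opening in mm.
Only numpy, scipy, OpenCV 4.12 (cv2) and the standard library are available. Lean on these libraries where they do the work, as an engineer would, in place of code of your own. Each camera call takes 0.05 s, during which the arm holds its last target. There are 200 camera calls.

## Task

The lid of the new yellow sharps bin only lies loosely on its three red clips: press it down with the fingertips on the ribbed thumb pad beside each clip, one clip after another round the rim, until every clip has snapped over the lid and it sits fully home all round. Do not press on the orange flap in the middle, do not grasp or lift the lid, and leave the syringe, ampoule, vial and capped needle beside the bin where they are.

Things in the scene. Friction and masses are not known exactly. Their poses are not given: they have to be found in the camera images.
- bin: the new sharps bin: a round yellow tub, 150 mm across, in a grey bench bracket held by suction feet (it cannot slide). Origin: centre of the bracket's underside, on the desk; z up. Three red spring clips stand round it, 86 mm from the axis, tops 122 mm above the desk: a on its -x axis, b and c 60 degrees either side of its +x axis.
- bin_lid: the ivory snap-fit lid, 145 mm across, loose and rigid, at first lying on the three clips. Origin: on its axis, at its underside. Flat deck 20 mm above the origin, 28 to 66 mm from the axis; the neck inside it (27 mm radius) and flap stand 11 mm above the deck. Underside 118 mm above the bin's origin when loose, 105 mm fully home (deck then 125 mm).
- flap: the thin orange flap, a disc 48 mm across (with a thumb tab and hinge, within 30 mm of the axis) and 3 mm thick that closes the drop opening in the middle of the lid. Origin: centre of its underside, 28 mm above the lid's. It is not made to be pressed.
- pad_a (a point): middle of the ribbed thumb pad (22 x 26 mm, ribs 1.5 mm) on the lid's deck inside red clip a, at deck height, 55 mm from the axis; on the bin's -x side. 138 mm above the desk at first, 125 mm when all are shut (up to 129 mm if only its own is). A straight press, rising to 7 to 18 N, snaps this clip; then the lid drops to a hard stop.
- clip_a (a joint): how far red clip a is bent outwards, rad: 0 upright; it bends 0.05 to 0.12 rad while the lid's tongue passes, and springs back to 0 when it has clicked over the tongue.
- pad_b (a point): middle of the ribbed thumb pad (22 x 26 mm, ribs 1.5 mm) on the lid's deck inside red clip b, at deck height, 55 mm from the axis; 60 degrees from the bin's +x axis towards +y. 138 mm above the desk at first, 125 mm when all are shut (up to 129 mm if only its own is). A straight press, rising to 7 to 18 N, snaps this clip; then the lid drops to a hard stop.
- clip_b (a joint): how far red clip b is bent outwards, rad: 0 upright; it bends 0.05 to 0.12 rad while the lid's tongue passes, and springs back to 0 when it has clicked over the tongue.
- pad_c (a point): middle of the ribbed thumb pad (22 x 26 mm, ribs 1.5 mm) on the lid's deck inside red clip c, at deck height, 55 mm from the axis; 60 degrees from its +x axis towards -y. 138 mm above the desk at first, 125 mm when all are shut (up to 129 mm if only its own is). A straight press, rising to 7 to 18 N, snaps this clip; then the lid drops to a hard stop.
- clip_c (a joint): how far red clip c is bent outwards, rad: 0 upright; it bends 0.05 to 0.12 rad while the lid's tongue passes, and springs back to 0 when it has clicked over the tongue.
- syringe_mid (a point): a small used syringe lying near the bin, 85 x 22 x 12 mm; the point is its middle. Loose.
- ampoule_mid (a point): a soft plastic saline ampoule standing near the bin, 18 mm wide, 61 mm high; the point is half-way up. Loose, easily tipped.
- vial_mid (a point): a small glass injection vial standing near the bin, 18 mm wide, 36 mm high; the point is half-way up. Loose.
- sheath_mid (a point): a capped needle with a tan hub lying near the bin, 38 x 9 x 9 mm; the point is its middle. Loose.
Things that resemble listed ones, but are neither listed nor needed, are in the scene too. Several things have the shape of the bin_lid; the one meant has the colours described above.

How it is judged (in metres and radians):
On the way, in this order (a step that is already met when the one before it is completed fails the run):
1. a first clip has snapped over the lid (((z of pad_a in the frame of bin below 0.13 m and value of joint clip_a below 0.02 rad) or (z of pad_b in the frame of bin below 0.13 m and value of joint clip_b below 0.02 rad) or (z of pad_c in the frame of bin below 0.13 m and value of joint clip_c below 0.02 rad))), for 0.2 s.
2. a second clip has snapped, by a press of its own ((((z of pad_a in the frame of bin below 0.13 m and value of joint clip_a below 0.02 rad) and (z of pad_b in the frame of bin below 0.13 m and value of joint clip_b below 0.02 rad)) or ((z of pad_b in the frame of bin below 0.13 m and value of joint clip_b below 0.02 rad) and (z of pad_c in the frame of bin below 0.13 m and value of joint clip_c below 0.02 rad)) or ((z of pad_a in the frame of bin below 0.13 m and value of joint clip_a below 0.02 rad) and (z of pad_c in the frame of bin below 0.13 m and value of joint clip_c below 0.02 rad)))), for 0.2 s.
3. the third clip has snapped, by a press of its own (z of each of pad_a, pad_b, pad_c in the frame of bin below 0.13 m and value of joint each of clip_a, clip_b, clip_c below 0.02 rad), for 0.2 s.
At the end, for the whole second after the job is handed in: All three clips are back over the lid (bent under 0.02 rad), every pad within 3 mm and the lid's middle within 2.5 mm of its height when fully home, the lid level within 0.03 rad and at rest, and the four small things beside the bin within 15 mm of their starts (z of each of pad_a, pad_b, pad_c in the frame of bin below 0.128 m and value of joint each of clip_a, clip_b, clip_c below 0.02 rad and angle between bin_lid's own z axis and vertical below 0.03 rad and z of bin_lid in the frame of bin below 0.1075 m and linear speed of bin_lid below 0.01 m/s and distance of each of syringe_mid, ampoule_mid, vial_mid, sheath_mid from where it was at the start of the episode below 0.015 m); the robot touches nothing.
It fails at once if the lid was lifted off its clips (z of bin_lid in the frame of bin above 0.126 m).
It fails at once if the flap was pressed (contact force between any of the fingers, the arm and flap above 2 N).
It fails at once if the syringe, ampoule, vial or capped needle was moved or lifted (distance of any of syringe_mid, ampoule_mid, vial_mid, sheath_mid from where it was at the start of the episode above 0.015 m).
It also fails if it takes over 48 s, if anything falls off the work surface, if the arm or the gripper's body presses on something with over 40 N, if the wrist force passes 120 N, or if a joint passes its speed limit or range.

## Working session

There is one attempt and no reset: what is moved stays moved. The work goes in short steps, Python scripts to look and compute and a tool call to move; the robot and the scene stay as the last step left them, time stands still between calls to the robot, and variables do not carry over. Pictures are saved under pics/ and viewed, about 8 in all and at most 12, crops included, and the job is handed in when it is done.

Besides the shell and the picture viewer there is one more tool, called by a JSON object that holds its "api" and its "payload", one argument or row to a line. carry_out: Moves the arm, as the interface text tells. Its arguments: {"type":"object","properties":{"rows":{"type":"array"},"hand":{"type":"number"}},"required":["rows"]}

```bash
mkdir -p pics
python3 - <<'E'
from plant import *
import cv2
for n in("scene","top"):
    cv2.imwrite(f"pics/{n}0.png",capture(n)[:,:,::-1]); i=camera_info(n); print(n,i["camera_matrix"],i["pose"])
o=get_obs(); print(o)
E
```

```text
scene [[500.39524465   0.         281.26068759]
 [  0.         500.39524465 211.40401756]
 [  0.           0.           1.        ]] [[ 9.29889219e-01  1.41849970e-01 -3.39388608e-01  9.56655138e+02]
 [ 3.66985250e-01 -4.20611360e-01  8.29703508e-01 -1.00685295e+03]
 [-2.50572862e-02 -8.96082959e-01 -4.43178815e-01  6.05646857e+02]
 [ 0.00000000e+00  0.00000000e+00  0.00000000e+00  1.00000000e+00]]
top [[505.7323168    0.         282.73599913]
 [  0.         505.7323168  210.94170399]
 [  0.           0.           1.        ]] [[ 1.39817325e-02 -9.97724278e-01  6.59604204e-02  5.16814509e+02]
 [-9.99898018e-01 -1.41431542e-02 -1.98090974e-03 -6.03398355e+01]
 [ 2.90929014e-03 -6.59259971e-02 -9.97820274e-01  1.34225733e+03]
 [ 0.00000000e+00  0.00000000e+00  0.00000000e+00  1.00000000e+00]]
{'time': 0.1, 'joint_positions': array([-1.41098615e+00,  3.42633668e-01,  1.52489478e+00, -1.18972335e-05,
        1.27535972e+00, -1.46001724e-01]), 'dq': array([-2.21461564e-04, -2.02091441e-03, -2.13448002e-03,  1.00212612e-03,
        8.96714608e-05, -1.25157211e-03]), 'tau': array([ 1.66251535e-03, -4.32004237e+01, -2.44695371e+01,  7.18853949e-02,
        5.25959185e-02, -5.04968534e-05]), 'tool_pos': array([ 158.02281393, -500.29802828,  226.13382425]), 'tcp_rot': array([3.00437278, 1.56950076, 1.73939182]), 'contact_force': array([-1.0853548 , -0.4119639 ,  1.31453366]), 'moment': array([ 0.05590417,  0.00700857, -0.05390026]), 'grip_width': 92.10333314030551}
```

View pics/scene0.png

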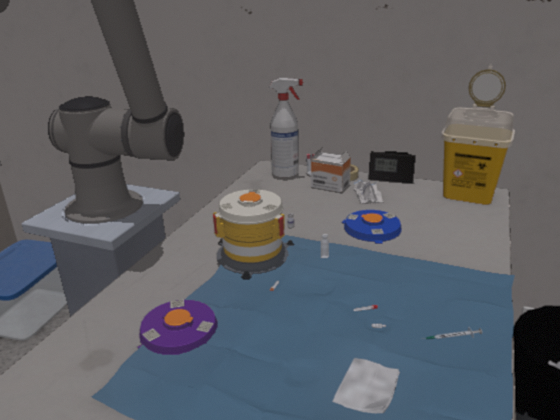

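View pics/top0.png

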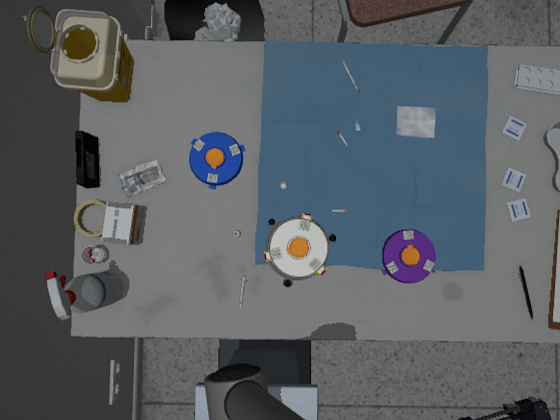

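The things shaped like the lid are the blue lid at top-view (215,158), the purple lid at (410,256), and the ivory lid on the yellow tub at (298,247). I choose the ivory one. The big bin at (90,55) is a different kind. A close crop will check this.

Run:
```python
import cv2
a=cv2.imread("pics/top0.png")[200:300,228:358]; cv2.imwrite("pics/c1.png",cv2.resize(a,None,fx=6,fy=6,interpolation=cv2.INTER_CUBIC))
```

```text
(no output)
```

View pics/c1.png

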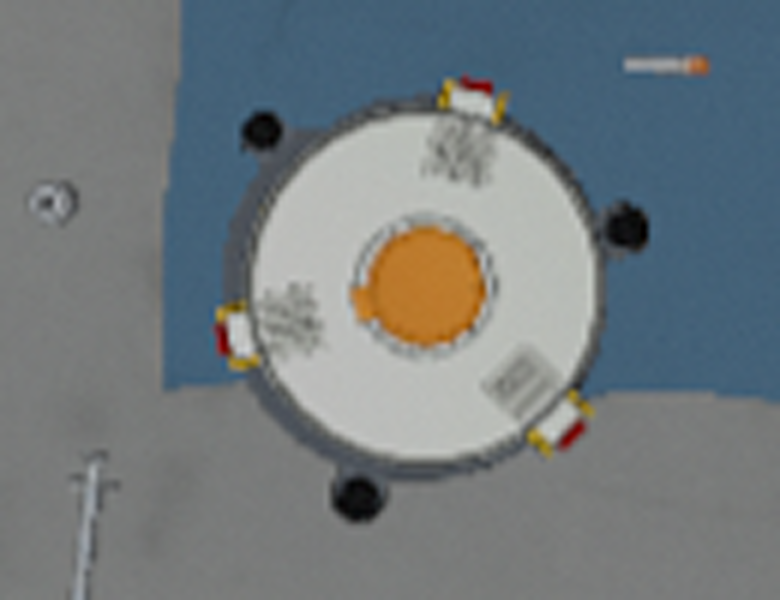

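The crop shows the ivory lid with its orange flap on the yellow tub. Red clips are at crop (475,88), (225,337) and (570,435), and the pads at (458,150), (292,320) and (520,383). Next I refine the pad positions and work out world coordinates.

```bash
cat > h.py <<'E'
from plant import *
import numpy as np, cv2
from scipy.optimize import least_squares
from scipy.spatial.transform import Rotation as R
def back(n,uv,z):
    i=camera_info(n);T=i["pose"];uv=np.atleast_2d(uv)
    d=np.c_[uv,np.ones(len(uv))]@np.linalg.inv(i["camera_matrix"]).T@T[:3,:3].T
    return T[:3,3]+d*((z-T[2,3])/d[:,2])[:,None]
E
python3 - <<'E'
from h import *
a=cv2.imread("pics/top0.png"); off=np.array([228,200])
P=np.array([[458,152],[292,320],[520,383]])/6-.417+off
hsv=cv2.cvtColor(a,cv2.COLOR_BGR2HSV)
# lid outline: bright, low saturation
m=((hsv[...,2]>150)&(hsv[...,1]<60)).astype(np.uint8); m[:200]=0;m[300:]=0;m[:,:228]=0;m[:,358:]=0
c=max(cv2.findContours(m,cv2.RETR_EXTERNAL,cv2.CHAIN_APPROX_NONE)[0],key=cv2.contourArea)
pts=c[:,0].astype(float)
w=back("top",pts,138)[:,:2]
f=least_squares(lambda p:np.hypot(*(w-p[:2]).T)-p[2],[*w.mean(0),70],loss="soft_l1")
print("circle at z138",f.x)
o=((hsv[...,0]<18)&(hsv[...,1]>150)&(hsv[...,2]>120)); ys,xs=np.where(o[235:262,285:312]); 
print("flap",back("top",[xs.mean()+285,ys.mean()+235],149))
W=back("top",P,138)[:,:2];print("pads",W)
red=((hsv[...,0]<8)|(hsv[...,0]>172))&(hsv[...,1]>150)
cl=np.array([[475,86],[222,337],[572,436]])/6-.417+off
C=back("top",cl,120)[:,:2];print("clips",C)
# fit: centre+angle from pads(r55) and clips (r~88)
def res(p):
    an=p[2]+np.radians([60,180,-60])
    u=np.c_[np.cos(an),np.sin(an)]
    return np.r_[(W-p[:2]-55*u).ravel(),((C-p[:2]-p[3]*u)).ravel()]
for k in range(3):
  g=least_squares(res,[*f.x[:2],k*2.0944,86]); 
  if g.cost<500: print(g.x[:2],np.degrees(g.x[2]),g.x[3],g.cost,res(g.x).round(1))
Rm=R.from_euler("xyz",get_obs()["tcp_rot"]).as_matrix();print(Rm.round(2), "jaw deg",np.degrees(np.arctan2(Rm[1,2],Rm[0,2])))
for q in W: d=q-f.x[:2]; print(np.hypot(*d),np.degrees(np.arctan2(d[1],d[0])))
E
```

```text
circle at z138 [ 509.97614075 -100.66677462   65.90889955]
flap [[ 509.92681233 -100.42519859  149.        ]]
pads [[ 563.77466376 -113.65136311]
 [ 496.37676624  -48.73384092]
 [ 472.82506771 -139.17262966]]
clips [[ 591.21742658 -121.0102712 ]
 [ 488.8811476   -20.57453803]
 [ 451.32604097 -161.39083061]]
[ 510.73351881 -100.75557892] -74.38713650700286 83.661278527158 2.7720817719302624 [-0.2  0.8  0.4 -0.9  0.6  0.9 -0.6  0.5  0.7 -0.4 -0.9 -0.8]
[ 510.73351881 -100.75557892] 285.6128635716429 83.66127851007552 2.7720817719302664 [-0.2  0.8  0.4 -0.9  0.6  0.9 -0.6  0.5  0.7 -0.4 -0.9 -0.8]
[[-0.    0.95  0.3 ]
 [ 0.    0.3  -0.95]
 [-1.    0.   -0.  ]] jaw deg -72.47806315854089
55.34329783945542 -13.569164449751504
53.684006835782604 104.67421659614583
53.50610339633405 -133.97411913589454
```

The lid centre is (510,-101) and the deck radius fits at 65.9 mm, against 66 stated. The pads lie at headings -14.4°, 105.6° and -134.4°. I start with the -134.4° pad at (472,-140), fingers closed, jaw axis tangential (twist +28).

{"api": "carry_out", "payload": {
  "hand": 0,
  "rows": [
    [20,23,0,2],
    [45,52,0,4],
    [75,86,0,7],
    [105,120,0,10],
    [135,155,0,13],
    [165,190,0,16],
    [195,224,0,19],
    [225,258,0,22],
    [250,287,-10,25],
    [270,310,-20,28],
    [288,331,-30,28],
    [300,345,-40,28],
    [308,354,-46,28],
    [313.5,360.5,-50,28],
    [313.5,360.5,-52,28],
    [313.5,360.5,-52,28],
    [313.5,360.5,-52,28]
  ]
}}

```text
time: 1.52
tool_pos: [471.1, -140.9, 174.5]
tcp_rot: [-3.085, 1.57, 2.421]
contact_force: [0.8, 0.2, -0.7]
grip_width: 0.6
```

Run:
```python
from h import *
a=capture("scene")[:,:,::-1][130:290,170:370]; cv2.imwrite("pics/c2.png",cv2.resize(a,None,fx=3.5,fy=3.5,interpolation=cv2.INTER_CUBIC))
o=get_obs(); print(o["time"],o["tool_pos"],o["contact_force"],o["grip_width"],o["joint_positions"])
```

```text
1.5667 [ 471.16050637 -140.95555026  174.61713196] [-0.83943187  0.30720612 -0.98796134] 0.5052321698065296 [-4.46904019e-01  3.32904089e-01  1.69295821e+00  3.91533074e-04
  1.11619134e+00  3.30872081e-01]
```

View pics/c2.png

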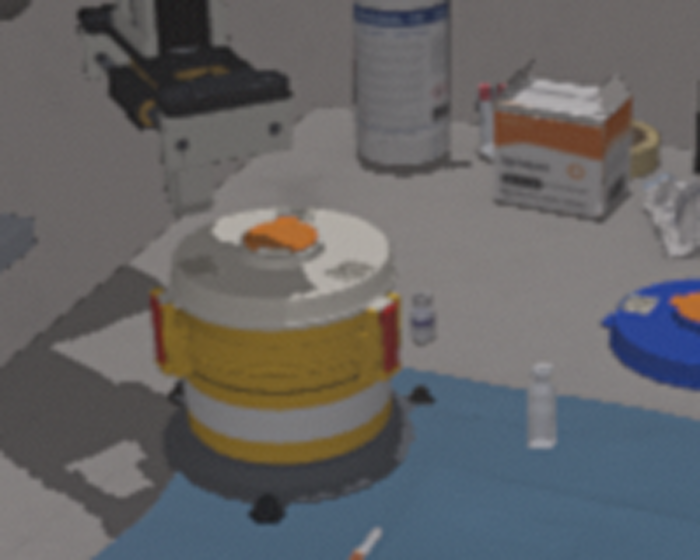

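The closed fingertips are at crop (195,208), over the left pad at (200,262) and clear of the flap at (283,235). Now I press gently.

{"api": "carry_out", "payload": {
  "rows": [
    [0.5,1,-8,0],
    [0.5,1,-18,0],
    [0.5,1,-27,0],
    [0.5,1,-32,0],
    [0.5,1,-34,0],
    [0.5,1,-35.5,0],
    [0.5,1,-37,0],
    [0.5,1,-38.5,0],
    [0.5,1,-40,0],
    [0.5,1,-41,0],
    [0.5,1,-41,0]
  ]
}}

```text
time: 2.48
tool_pos: [472.0, -140.0, 133.8]
tcp_rot: [1.174, 1.57, 0.396]
contact_force: [0.8, 0.7, 1.0]
grip_width: 0.3
```

{"api": "carry_out", "payload": {
  "rows": [
    [0,0,-1,0],
    [0,0,-2,0],
    [0,0,-2,0]
  ]
}}

```text
time: 2.73
tool_pos: [472.1, -140.0, 132.1]
tcp_rot: [0.679, 1.57, -0.098]
contact_force: [0.5, 0.8, 0.0]
grip_width: 0.1
```

{"api": "carry_out", "payload": {
  "rows": [
    [0,0,-1,0],
    [0,0,-2,0],
    [0,0,-2,0]
  ]
}}

```text
time: 2.98
tool_pos: [471.8, -139.9, 129.7]
tcp_rot: [1.362, 1.57, 0.584]
contact_force: [-0.3, -0.0, 0.2]
grip_width: 0.1
```

{"api": "carry_out", "payload": {
  "rows": [
    [0,0,-1,0],
    [0,0,-2,0],
    [0,0,-2,0]
  ]
}}

```text
time: 3.23
tool_pos: [471.9, -139.9, 127.8]
tcp_rot: [1.265, 1.57, 0.487]
contact_force: [-0.0, 1.4, 3.7]
grip_width: 0.4
```

Run:
```python
from h import *
a=capture("scene")[:,:,::-1][160:280,190:310]; b=capture("top")[:,:,::-1][200:300,248:348]
cv2.imwrite("pics/c3.png",np.hstack([cv2.resize(a,(400,400),interpolation=cv2.INTER_CUBIC),cv2.resize(b,(400,400),interpolation=cv2.INTER_CUBIC)]))
```

```text
(no output)
```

View pics/c3.png

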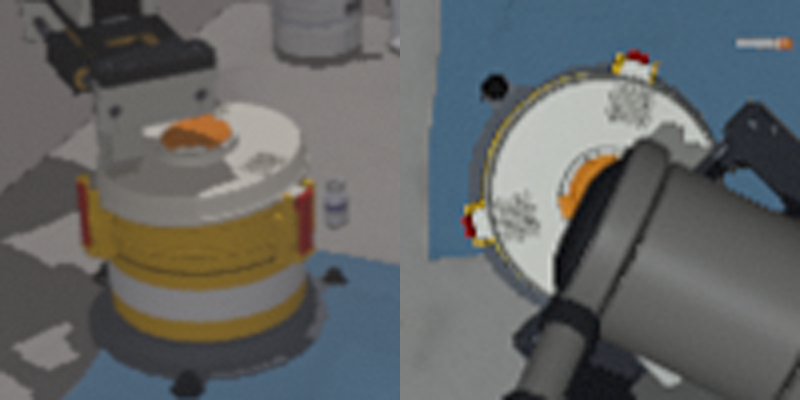

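The scene half shows the fingertips on the pad at (130,170), clear of the flap at (197,133), and the lid tilting slightly down on that side. I press on in small steps.

{"api": "carry_out", "payload": {
  "rows": [
    [0,0,-1,0],
    [0,0,-1,0]
  ]
}}

```text
time: 3.5
tool_pos: [472.1, -139.8, 127.4]
tcp_rot: [0.942, 1.569, 0.164]
contact_force: [-2.2, 1.4, 7.1]
grip_width: 0.6
```

{"api": "carry_out", "payload": {
  "rows": [
    [0,0,-1,0],
    [0,0,-1,0]
  ]
}}

```text
time: 3.67
tool_pos: [472.2, -139.8, 127.3]
tcp_rot: [0.74, 1.569, -0.037]
contact_force: [-2.3, 1.5, 10.6]
grip_width: 0.3
```

{"api": "carry_out", "payload": {
  "rows": [
    [0,0,-1,0],
    [0,0,-1,0]
  ]
}}

```text
time: 3.83
tool_pos: [472.2, -139.8, 127.3]
tcp_rot: [0.604, 1.568, -0.174]
contact_force: [-4.2, 1.5, 11.8]
grip_width: 0.5
```

{"api": "carry_out", "payload": {
  "rows": [
    [0,0,-2,0],
    [0,0,-3,0],
    [0,0,-3,0]
  ]
}}

```text
time: 4.08
tool_pos: [472.4, -139.7, 126.7]
tcp_rot: [0.537, 1.566, -0.24]
contact_force: [-7.3, 3.1, 24.2]
grip_width: 0.3
```

{"api": "carry_out", "payload": {
  "rows": [
    [0,0,5,0],
    [0,0,15,0],
    [0,0,30,0],
    [0,0,45,0],
    [-15,-20,50,0],
    [-45,-55,50,0],
    [-75,-90,50,0],
    [-95,-110,50,0],
    [-100,-120,50,0],
    [-100,-120,50,0]
  ]
}}

```text
time: 4.92
tool_pos: [371.1, -261.7, 176.5]
tcp_rot: [0.439, 1.566, -0.343]
contact_force: [-0.2, -0.9, 0.3]
grip_width: 0.8
```

Run:
```python
from h import *
a=capture("scene")[:,:,::-1][160:280,190:310]; b=capture("top")[:,:,::-1]; cv2.imwrite("pics/top4.png",b); b=b[200:300,248:348]
cv2.imwrite("pics/c4.png",np.hstack([cv2.resize(a,(400,400),interpolation=cv2.INTER_CUBIC),cv2.resize(b,(400,400),interpolation=cv2.INTER_CUBIC)]))
print(get_obs()["tool_pos"])
```

```text
[ 372.59906419 -259.55943924  176.50034639]
```

View pics/c4.png

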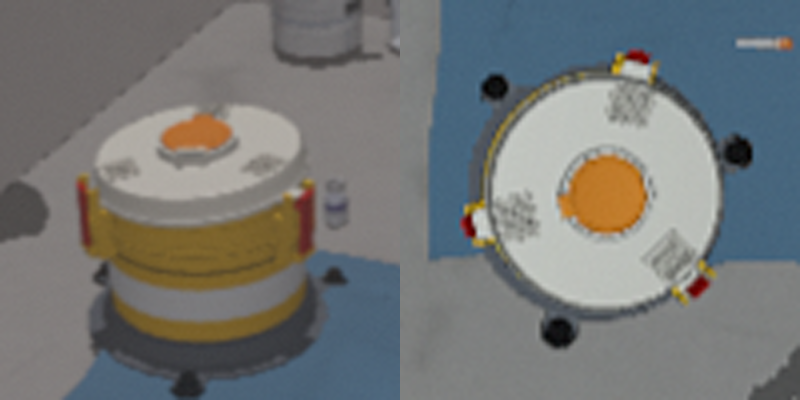

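The press snapped down and stopped hard: 127 mm at 24 N. The lid stays tilted toward the lower-right clip in the top view, with a yellow crescent showing at the left (485,150). I'll check that with numbers and re-locate the other two pads, seen at (630,103) and (518,217).

Run:
```python
from h import *
for n in("top0","top4"):
    hsv=cv2.cvtColor(cv2.imread(f"pics/{n}.png"),cv2.COLOR_BGR2HSV)
    o=((hsv[...,0]<18)&(hsv[...,1]>150)&(hsv[...,2]>120)); ys,xs=np.where(o[230:266,280:316]); print(n,"flap",back("top",[xs.mean()+280,ys.mean()+230],149))
P=np.array([[230,103],[118,217],[272,253]])/4-.375+[248,200]
print(back("top",P,138))
```

```text
top0 flap [[ 509.92681233 -100.42519859  149.        ]]
top4 flap [[ 507.77129453 -102.30371425  149.        ]]
[[ 562.72227545 -116.54302958  138.        ]
 [ 494.13848434  -50.84438321  138.        ]
 [ 474.14768188 -142.42091999  138.        ]]
```

The flap moved 2.9 mm toward the pressed clip, so the tilt persists and clip 1 is latched. Next is the -14° pad at (563,-116), twist -60.

{"api": "carry_out", "payload": {
  "rows": [
    [10,8,4,-5],
    [30,23,4,-11],
    [55,42,4,-17],
    [80,60,4,-23],
    [105,79,4,-29],
    [130,98,4,-35],
    [150,113,4,-41],
    [168,126,2,-47],
    [180,135,0,-53],
    [187,140,0,-59],
    [190.5,143.5,0,-60],
    [190.5,143.5,-8,-60],
    [190.5,143.5,-18,-60],
    [190.5,143.5,-26,-60],
    [190.5,143.5,-30,-60],
    [190.5,143.5,-30,-60]
  ]
}}

```text
time: 6.35
tool_pos: [562.1, -115.9, 144.8]
tcp_rot: [-0.098, 1.568, -1.923]
contact_force: [-0.1, 0.4, -0.4]
grip_width: 0.6
```

{"api": "carry_out", "payload": {
  "rows": [
    [0,0,-2,0],
    [0,0,-4,0],
    [0,0,-4,0]
  ]
}}

```text
time: 6.6
tool_pos: [561.8, -116.0, 140.5]
tcp_rot: [-0.233, 1.567, -2.059]
contact_force: [-0.4, -0.0, 0.3]
grip_width: 0.6
```

{"api": "carry_out", "payload": {
  "rows": [
    [0,0,-1,0],
    [0,0,-2,0],
    [0,0,-2,0]
  ]
}}

```text
time: 6.85
tool_pos: [561.8, -116.1, 138.5]
tcp_rot: [-0.197, 1.568, -2.023]
contact_force: [-0.7, -0.7, -0.0]
grip_width: 0.4
```

{"api": "carry_out", "payload": {
  "rows": [
    [0,0,-1,0],
    [0,0,-2,0],
    [0,0,-2,0]
  ]
}}

```text
time: 7.1
tool_pos: [561.7, -116.1, 136.3]
tcp_rot: [-0.28, 1.567, -2.107]
contact_force: [-0.2, -0.4, 0.5]
grip_width: 0.6
```

{"api": "carry_out", "payload": {
  "rows": [
    [0,0,-1,0],
    [0,0,-2,0],
    [0,0,-2,0]
  ]
}}

```text
time: 7.35
tool_pos: [561.6, -116.0, 134.1]
tcp_rot: [-0.391, 1.567, -2.217]
contact_force: [-0.4, -0.4, 0.5]
grip_width: 0.5
```

{"api": "carry_out", "payload": {
  "rows": [
    [0.5,0,-0.7,0],
    [0.5,0,-1.5,0]
  ]
}}

```text
time: 7.52
tool_pos: [562.2, -116.0, 132.8]
tcp_rot: [-0.299, 1.567, -2.125]
contact_force: [-0.7, -0.2, 3.1]
grip_width: 0.3
```

{"api": "carry_out", "payload": {
  "rows": [
    [0,0,-0.7,0],
    [0,0,-1.5,0]
  ]
}}

```text
time: 7.68
tool_pos: [562.5, -116.1, 131.9]
tcp_rot: [-0.05, 1.568, -1.876]
contact_force: [-2.0, 0.6, 8.6]
grip_width: 0.7
```

{"api": "carry_out", "payload": {
  "rows": [
    [0,0,-0.7,0],
    [0,0,-1.5,0]
  ]
}}

```text
time: 7.85
tool_pos: [562.6, -116.1, 131.4]
tcp_rot: [0.262, 1.567, -1.565]
contact_force: [-0.3, 0.3, 0.2]
grip_width: 0.4
```

{"api": "carry_out", "payload": {
  "rows": [
    [0,0,-0.7,0],
    [0,0,-1.5,0]
  ]
}}

```text
time: 8.02
tool_pos: [562.7, -116.1, 129.9]
tcp_rot: [0.381, 1.567, -1.445]
contact_force: [0.8, 0.1, 2.5]
grip_width: 0.4
```

{"api": "carry_out", "payload": {
  "rows": [
    [0,0,-0.7,0],
    [0,0,-1.5,0]
  ]
}}

```text
time: 8.18
tool_pos: [562.9, -116.2, 128.4]
tcp_rot: [0.48, 1.567, -1.346]
contact_force: [-0.3, 0.2, 1.8]
grip_width: 0.1
```

This press rose to about 9 N and then fell away, which looks like a snap. I follow it down to the hard stop.

{"api": "carry_out", "payload": {
  "rows": [
    [0,0,-0.7,0],
    [0,0,-1.5,0]
  ]
}}

```text
time: 8.35
tool_pos: [563.0, -116.2, 126.7]
tcp_rot: [0.477, 1.567, -1.349]
contact_force: [1.0, 0.0, 4.8]
grip_width: 0.3
```

{"api": "carry_out", "payload": {
  "rows": [
    [0,0,-1,0],
    [0,0,-2,0]
  ]
}}

```text
time: 8.52
tool_pos: [563.1, -116.1, 126.1]
tcp_rot: [0.683, 1.567, -1.143]
contact_force: [-4.1, 1.8, 18.4]
grip_width: 0.6
```

{"api": "carry_out", "payload": {
  "rows": [
    [0,0,-1.5,0],
    [0,0,-3,0]
  ]
}}

```text
time: 8.68
tool_pos: [563.2, -116.0, 125.9]
tcp_rot: [0.869, 1.565, -0.957]
contact_force: [-10.4, 3.7, 31.1]
grip_width: 0.3
```

{"api": "carry_out", "payload": {
  "rows": [
    [0,0,-2,0],
    [0,0,-4,0],
    [0,0,-4,0]
  ]
}}

```text
time: 8.93
tool_pos: [563.2, -116.0, 125.9]
tcp_rot: [1.021, 1.563, -0.805]
contact_force: [-10.4, 3.4, 29.8]
grip_width: 0.3
```

Hard stop at 126 mm and 30 N. Now to the third pad, at about (495,-49), twist -60.

{"api": "carry_out", "payload": {
  "rows": [
    [0,0,6,0],
    [0,0,18,0],
    [0,0,34,0],
    [0,0,46,0],
    [-5,5,50,-6],
    [-15,15,50,-13],
    [-25,25,50,-20],
    [-35,35,50,-27],
    [-45,45,50,-34],
    [-55,54,50,-41],
    [-62,61,50,-48],
    [-67,66,50,-55],
    [-68,67.5,50,-60],
    [-68,67.5,50,-60]
  ]
}}

```text
time: 10.1
tool_pos: [494.7, -48.1, 175.7]
tcp_rot: [0.932, 1.563, -1.943]
contact_force: [0.1, -0.8, 0.1]
grip_width: 0.2
```

Run:
```python
from h import *
a=capture("scene")[:,:,::-1][150:270,190:310]; b=capture("top")[:,:,::-1][200:300,248:348]
cv2.imwrite("pics/c5.png",np.hstack([cv2.resize(a,(400,400),interpolation=cv2.INTER_CUBIC),cv2.resize(b,(400,400),interpolation=cv2.INTER_CUBIC)]))
print(get_obs()["tool_pos"])
```

```text
[495.25755225 -48.54645496 175.74367606]
```

View pics/c5.png

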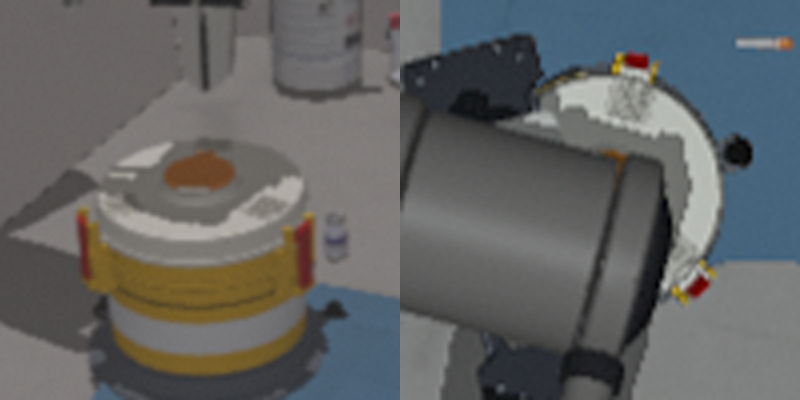

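The fingers at scene (205,85) are over the rear pad, clear of the flap at (200,170). I press.

{"api": "carry_out", "payload": {
  "rows": [
    [0,0,-10,0],
    [0,0,-22,0],
    [0,0,-30,0],
    [0,0,-34,0],
    [0,0,-36,0],
    [0,0,-36,0]
  ]
}}

```text
time: 10.7
tool_pos: [495.2, -48.7, 139.4]
tcp_rot: [0.914, 1.563, -1.956]
contact_force: [-0.2, 0.4, -0.1]
grip_width: 0.6
```

{"api": "carry_out", "payload": {
  "rows": [
    [0,0,-1,0],
    [0,0,-2,0]
  ]
}}

```text
time: 10.87
tool_pos: [495.6, -48.8, 137.8]
tcp_rot: [1.035, 1.563, -1.833]
contact_force: [0.9, 0.5, 0.4]
grip_width: 0.4
```

{"api": "carry_out", "payload": {
  "rows": [
    [0,0,-1,0],
    [0,0,-2,0]
  ]
}}

```text
time: 11.03
tool_pos: [495.8, -48.8, 136.1]
tcp_rot: [1.151, 1.563, -1.718]
contact_force: [0.4, -0.5, 0.0]
grip_width: 0.3
```

{"api": "carry_out", "payload": {
  "rows": [
    [0,0,-1,0],
    [0,0,-2,0]
  ]
}}

```text
time: 11.2
tool_pos: [495.9, -48.8, 134.1]
tcp_rot: [1.187, 1.563, -1.681]
contact_force: [0.1, 0.2, -0.7]
grip_width: 0.4
```

{"api": "carry_out", "payload": {
  "rows": [
    [0,0,-1,0],
    [0,0,-2,0]
  ]
}}

```text
time: 11.37
tool_pos: [496.0, -48.8, 132.2]
tcp_rot: [1.216, 1.563, -1.653]
contact_force: [-0.5, 0.2, 1.3]
grip_width: 0.8
```

{"api": "carry_out", "payload": {
  "rows": [
    [0,0,-1,0],
    [0,0,-2,0]
  ]
}}

```text
time: 11.53
tool_pos: [496.1, -48.7, 130.9]
tcp_rot: [1.297, 1.563, -1.572]
contact_force: [-3.2, 1.9, 13.9]
grip_width: 0.6
```

{"api": "carry_out", "payload": {
  "rows": [
    [0,0,-1,0],
    [0,0,-2,0]
  ]
}}

```text
time: 11.7
tool_pos: [496.3, -48.6, 129.1]
tcp_rot: [1.383, 1.563, -1.485]
contact_force: [-0.6, 0.2, 0.6]
grip_width: 0.5
```

{"api": "carry_out", "payload": {
  "rows": [
    [0,0,-1,0],
    [0,0,-2,0]
  ]
}}

```text
time: 11.87
tool_pos: [496.2, -48.6, 126.8]
tcp_rot: [1.357, 1.563, -1.511]
contact_force: [-0.3, 0.1, 0.2]
grip_width: 0.5
```

{"api": "carry_out", "payload": {
  "rows": [
    [0,0,-1,0],
    [0,0,-2,0],
    [0,0,-3,0],
    [0,0,-3,0]
  ]
}}

```text
time: 12.2
tool_pos: [496.2, -48.7, 125.2]
tcp_rot: [1.441, 1.563, -1.427]
contact_force: [-5.6, 0.3, 14.2]
grip_width: 0.6
```

{"api": "carry_out", "payload": {
  "rows": [
    [0,0,-2,0],
    [0,0,-4,0],
    [0,0,-4,0]
  ]
}}

```text
time: 12.45
tool_pos: [496.3, -48.7, 125.0]
tcp_rot: [1.647, 1.561, -1.221]
contact_force: [-11.5, 2.3, 35.4]
grip_width: 0.2
```

{"api": "carry_out", "payload": {
  "rows": [
    [0,0,6,0],
    [0,0,18,0],
    [0,0,34,0],
    [0,0,48,0],
    [-20,-15,55,5],
    [-50,-35,60,10],
    [-80,-60,60,15],
    [-105,-90,60,20],
    [-120,-125,60,25],
    [-125,-160,60,30],
    [-125,-195,60,35],
    [-125,-220,60,40],
    [-125,-230,60,45],
    [-125,-230,60,45]
  ]
}}

```text
time: 13.62
tool_pos: [371.0, -281.1, 184.6]
tcp_rot: [1.597, 1.561, -0.485]
contact_force: [-0.8, -1.3, -0.4]
grip_width: 0.3
```

Run:
```python
from h import *
a=capture("scene")[:,:,::-1][160:280,190:310]; b=capture("top")[:,:,::-1]; cv2.imwrite("pics/top6.png",b)
hsv=cv2.cvtColor(b.copy(),cv2.COLOR_BGR2HSV)
o=((hsv[...,0]<18)&(hsv[...,1]>150)&(hsv[...,2]>120)); ys,xs=np.where(o[230:266,280:316]); print("flap",back("top",[xs.mean()+280,ys.mean()+230],136))
b=b[200:300,248:348]
cv2.imwrite("pics/c6.png",np.hstack([cv2.resize(a,(400,400),interpolation=cv2.INTER_CUBIC),cv2.resize(b,(400,400),interpolation=cv2.INTER_CUBIC)]))
print(get_obs()["tool_pos"],get_obs()["joint_positions"])
```

```text
flap [[ 509.98822701 -101.72095211  136.        ]]
[ 370.94919247 -278.32057671  184.52916093] [-0.81174883  0.26827383  1.75691414  0.00411529  1.10895984  1.27262401]
```

View pics/c6.png

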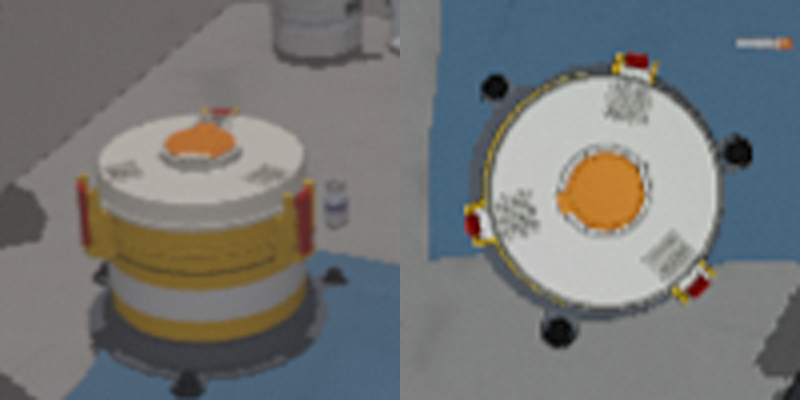

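All three red clips stand over the lid, at top-view (635,62), (473,222) and (697,286), and the rear clip is now visible above the lid. As the first press gave the least clear snap signal, I check it with a second press on that pad.

{"api": "carry_out", "payload": {
  "rows": [
    [8,11,0,7],
    [20,28,0,14],
    [38,52,0,21],
    [55,75,0,28],
    [70,95,0,35],
    [83,113,0,42],
    [92,125,0,49],
    [98,133,0,56],
    [101.5,138,0,63],
    [101.5,138,0,70],
    [101.5,138,0,75],
    [101.5,138,-12,75],
    [101.5,138,-28,75],
    [101.5,138,-42,75],
    [101.5,138,-48,75],
    [101.5,138,-51,75],
    [101.5,138,-53,75],
    [101.5,138,-53,75]
  ]
}}

```text
time: 15.22
tool_pos: [472.6, -140.0, 131.8]
tcp_rot: [1.698, 1.562, 0.921]
contact_force: [-0.2, -0.3, 0.2]
grip_width: 0.5
```

{"api": "carry_out", "payload": {
  "rows": [
    [0,0,-1,0],
    [0,0,-2,0],
    [0,0,-2,0]
  ]
}}

```text
time: 15.47
tool_pos: [472.7, -140.0, 130.0]
tcp_rot: [1.632, 1.562, 0.855]
contact_force: [0.2, -0.4, -0.0]
grip_width: 0.4
```

{"api": "carry_out", "payload": {
  "rows": [
    [0,0,-1,0],
    [0,0,-2,0],
    [0,0,-2,0]
  ]
}}

```text
time: 15.72
tool_pos: [472.6, -140.1, 127.9]
tcp_rot: [1.645, 1.562, 0.867]
contact_force: [-0.2, -0.5, 0.1]
grip_width: 0.7
```

{"api": "carry_out", "payload": {
  "rows": [
    [0,0,-1,0],
    [0,0,-2,0],
    [0,0,-2,0]
  ]
}}

```text
time: 15.97
tool_pos: [472.5, -140.0, 125.7]
tcp_rot: [1.689, 1.562, 0.912]
contact_force: [0.1, -0.3, -0.6]
grip_width: 0.3
```

{"api": "carry_out", "payload": {
  "rows": [
    [0,0,-2,0],
    [0,0,-4,0],
    [0,0,-4,0]
  ]
}}

```text
time: 16.22
tool_pos: [472.7, -140.1, 125.0]
tcp_rot: [1.429, 1.562, 0.652]
contact_force: [-8.5, 3.7, 30.0]
grip_width: 0.1
```

That pad now stops hard at 125.0 mm, the same height as the third. I make the same check on the -14° pad.

{"api": "carry_out", "payload": {
  "rows": [
    [0,0,6,0],
    [0,0,20,0],
    [0,0,36,0],
    [0,0,46,0],
    [6,1.5,50,-7],
    [16,4,50,-14],
    [28,7,50,-21],
    [42,11,50,-28],
    [56,15,50,-35],
    [68,18,50,-42],
    [79,21,50,-49],
    [87,23,50,-55],
    [90.5,24.5,46,-60],
    [90.5,24.5,32,-60],
    [90.5,24.5,18,-60],
    [90.5,24.5,8,-60],
    [90.5,24.5,4,-60],
    [90.5,24.5,3,-60],
    [90.5,24.5,3,-60]
  ]
}}

```text
time: 17.8
tool_pos: [563.3, -115.7, 128.1]
tcp_rot: [1.422, 1.562, -0.402]
contact_force: [0.6, -0.4, -0.0]
grip_width: 0.4
```

{"api": "carry_out", "payload": {
  "rows": [
    [0,0,-1,0],
    [0,0,-2,0],
    [0,0,-2,0]
  ]
}}

```text
time: 18.05
tool_pos: [563.6, -115.8, 126.5]
tcp_rot: [1.427, 1.561, -0.397]
contact_force: [0.7, 0.9, -0.3]
grip_width: 0.5
```

{"api": "carry_out", "payload": {
  "rows": [
    [0,0,-2,0],
    [0,0,-4,0],
    [0,0,-4,0]
  ]
}}

```text
time: 18.3
tool_pos: [563.9, -115.9, 125.1]
tcp_rot: [1.431, 1.559, -0.394]
contact_force: [-5.8, 1.3, 17.5]
grip_width: 0.4
```

{"api": "carry_out", "payload": {
  "rows": [
    [0,0,6,0],
    [0,0,20,0],
    [0,0,40,0],
    [0,0,60,0],
    [-10,-15,70,0],
    [-30,-40,70,0],
    [-55,-70,70,0],
    [-85,-95,70,0],
    [-115,-120,70,0],
    [-145,-140,70,0],
    [-170,-155,70,0],
    [-185,-165,70,0],
    [-190,-168,70,0],
    [-190,-168,70,0],
    [-190,-168,70,0]
  ]
}}

```text
time: 19.55
tool_pos: [374.5, -283.9, 195.4]
tcp_rot: [1.436, 1.558, -0.389]
contact_force: [0.4, 0.4, -0.5]
grip_width: 0.3
```

Run:
```python
from h import *
b=capture("top")[:,:,::-1].copy(); a=capture("scene")[:,:,::-1][150:310,200:360]
cv2.imwrite("pics/c7.png",np.hstack([cv2.resize(a,(400,400),interpolation=cv2.INTER_CUBIC),cv2.resize(b[170:320,220:370],(400,400),interpolation=cv2.INTER_CUBIC)]))
o=get_obs();print(o["time"],o["tool_pos"],o["contact_force"])
```

```text
19.65 [ 374.84637389 -283.39588046  195.19116892] [ 0.25831935 -0.02834471  0.24769549]
```

View pics/c7.png

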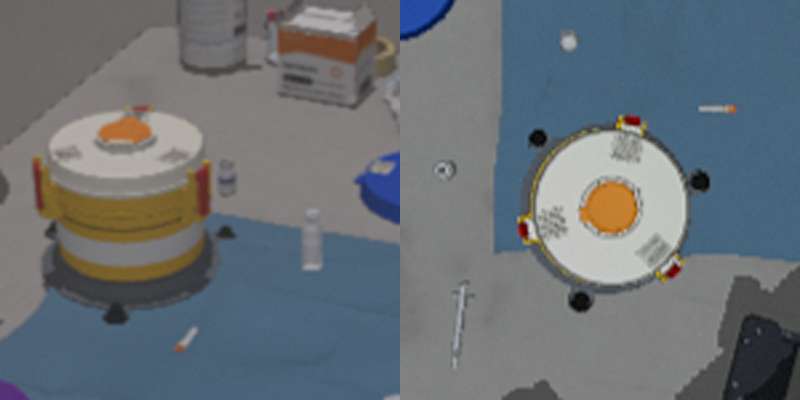

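The lid is level and seated under all three clips. The ampoule (568,40), vial (444,170), syringe (460,325) and capped needle (718,109) are where they were, and the gripper is clear. I hand in.

```bash
python3 -c "from plant import *; print(close_job())"
```

```text
the job is handed in; nothing more can be done
None
```

I pressed the ivory lid's three thumb pads one after another with the closed fingertips (headings -134°, -14° and 106°), then handed the job in at about 20 s. No verdict is given.

- **Snaps:** On the second and third presses the force rose to about 9 N and 14 N, then dropped away as the clip snapped. I saw no such peak on the first press, only a hard stop at 127 mm with 24 N. The lid then stayed tilted toward that clip, so I took it as snapped.
- **Final heights:** I re-pressed the first two pads after all three were down. All three pads stopped hard at 125.0 to 125.1 mm, which agrees with fully home (125 mm deck) and a level lid. With 1.5 mm ribs on the pads I expected a stop nearer 126.5 mm, so the height readings may be about 1.5 mm off.
- **Contact height:** The fingers met the second and third pads at about 133 mm and 132 mm. I had expected about 138 mm, and did not explain the difference.
- **Last pictures:** The lid lies level under the three upright clips. By eye, the syringe, ampoule, vial and capped needle had not moved. The gripper was clear of everything, with no force on it.

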